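# Clamp the tube rack on the shaker

### The arm

A 6-joint arm with a two-finger parallel gripper is mounted at the origin on the work surface. World frame = base frame: x ahead of the robot, y to its left, z up, the work surface at z = 0. Lengths are in m, angles in rad, forces in N, time in s.
With the tool pointing down it reaches from about 0.425 to 0.95 m from the base axis. Payload 14.7 kg.
Tool frame: the origin (TCP) lies at the very end of the fingers, on their centre line; the grasp point (between the pads) lies 19 mm behind it; z points along the fingers, y is the line along which they close (so a half turn about z gives the same grasp; the last joint's range is limited). The gripper opens to 85 mm and grips with 20 to 120 N. Pads are 22 mm wide; open, the fingers measure 114 mm over their backs; the gripper's body (76 mm by 85 mm) begins 54 mm behind the grasp point. The pads swing forward as they close: fully open they stand 13 mm farther back than shut.
Start: joints at [-1.266, 0.48, 1.596, -0, 1.065, -0.047], TCP at [0.224, -0.61, 0.231] pointing down, gripper open.
Joint ranges: [-2.75, 2.75], [-0.82, 2.05], [0.23, 2.67], [-1.56, 4.7], [0.09, 2.69], [-2.92, 2.92]. Speed limits (rad/s): [1.89, 1.89, 2.39, 3.01, 3.01, 3.01].

### API

Orientations are given as a unit quaternion [w, x, y, z].
In Python, from station import arm gives the robot as it stands. The module is installed in compiled form; this text tells all that it offers.
- The arm moves only by the tool servo_tool, never from a script. Its argument "commands" is a list that holds one entry, the list of rows, each a list of 7 numbers: the turn, a rotation vector about the tool's x, y, z in degrees, then the shift along the tool's x, y, z in m, then the gripper's target within -1 to 1 (shut at 1, half-way at 0, fully open at -1). In form: [[[ax, ay, az, dx, dy, dz, gripper], ...]]. A call has 1 to 8 rows; each row shifts and turns the commanded pose from where the row before left it, along the tool's axes as they then stand; what a row does not reach is not made up. A row lasts 1/12 s, in which the tool goes at most 41.7 mm and 7.16 degrees, less where a joint would pass 70% of its speed; a pose out of reach is approached as far as the arm can. A call with a gripper value outside its range is refused whole. The fingers move at their own pace and stop on an object; "grip_force" is the grip in N (left out, the last holds). Time passes only in rows, so rows that do not move let the fingers close. It gives the time, the measured TCP pose, the force, the opening and the grip force at its end, in the units of the state.
- arm.state(): the state, without advancing time (a new reading comes with each control period).
- arm.grab_frame(name): name is "side" or "top" or "wrist"; returns a dict with "frame" (480x640x3 uint8, red, green, blue), "range_z" (480x640 float32, m along the optical axis (not along the pixel's ray), 0 where there is no reading), "K" (3x3 intrinsics, pixels), "rvec" (rotation vector, rad) and "tvec" (3), from world to camera coordinates, as OpenCV has them. Camera axes: x right, y down, z forward; pixel columns grow to the right and rows downward; lengths in m; the calibration is good to about 2 mm. A picture is of the moment at which its call begins.
- arm.job_done(): hands the job in; it is judged then, once.
Trained networks look in a picture, given as the dict that the camera call returned (one of the last four; its "shot" number tells which), for a name from the list of things; names that differ only in an ending like _2 or _b are one class to them, and where a whole thing is asked for, a point or a joint stands for the part that bears it (a point fixed in the world has none). Each returns a list of dicts, best first, with "score" (0 to 1); they miss things now and then, are a little off and sometimes report something else, mostly with a low value. They report only what shows in the picture. A call takes as long as a camera call.
- arm.search_frame(target, picture): "position" ([x, y, z] in m, in world coordinates, good to about 4 mm: the middle of the surface that is visible of it).
- arm.cut_out(target, picture): "mask" (480x640 bool, what is visible of it).
- arm.tip_of(target, picture): "position" ([x, y, z] in m, in world coordinates, good to about 4 mm: a listed point, or the origin of a listed thing).
The state is a dict: "time": time; "joint_positions": joint angles; "dq": joint speeds; "joint_efforts": joint torques, N m; "eef_pos": TCP position; "tool_rot": TCP orientation; "ft_force": force on the tool from outside, world axes, zero at the start; "ft_torque": the same for the moment, N m; "opening": finger opening in m; "grasp_force": force on a finger pad.
Only numpy, scipy, OpenCV 4.12 (cv2) and the standard library are available. Lean on these libraries where they do the work, as an engineer would, in place of code of your own. Each camera call takes 0.05 s, during which the arm holds its last target. There are 200 camera calls.

### The job

Secure the rack of blood tubes on the shaker: swing the hold-down arm over the rack until it meets its stop, then turn the black bar-shaped clamp knob on the arm clockwise until it clicks once, and stop there: a second click is overtightened. Let go, and leave the rack and everything else on the desk where it is.

Things in the scene. Friction and masses are not known exactly. Their poses are not given: they have to be found in the camera images.
- shaker: Tube shaker, fixed to the desk: white housing with a metal deck, 260 x 220 x 70 mm (x, y, z); the tube rack sits in a shallow frame on it. Origin: centre of its underside; the control panel faces its -x. A steel post, diameter 26 mm, stands on the deck 95 mm from the origin along +x (y 0).
- holddown (a joint): Angle (rad) of the hold-down arm about the post. 0: closed, against its stop, over the middle of the rack, pointing along the shaker's -x. Positive: open, anticlockwise from above, towards the shaker's -y side; range 0 to 1.45, starts 0.7 to 1.2. Stays where it is left (0.35 N m of friction); about 2 N on its side at bar_end closes it, clockwise.
- bar_pivot (a point): Point on the arm's hinge axis, at mid-thickness of the arm (202.5 mm above the desk). Its x axis points from the arm's free end to the pivot, so the arm runs along its -x.
- bar_end (a point): Point in the middle of the arm's section, 178 mm from the hinge axis; axes as bar_pivot. The arm is a flat aluminium bar 24 mm wide, 15 mm thick (195 to 210 mm above the desk), that ends 17 mm beyond this point, with 30 mm of free air between it and the tube caps. A drum of 60 mm diameter sits round the knob's axis, 178 to 228 mm above the desk.
- knob_grip (a point): Grip point on the knob's vertical turning axis, 255 mm above the desk; the axis crosses the arm 125 mm from the hinge axis. The knob is a black bar, 70 mm long along this point's x, 18 mm wide along its y, 236 to 270 mm above the desk, on a hub of 24 mm diameter over the drum, whose top is at 228 mm. Pinch it across the 18 mm.
- knob (a joint): Slip (rad) of the torque clutch: knob relative to its screw, clockwise. 0 while the screw turns along. Once the screw stops, the knob resists (peak about 0.35 N m), then snaps over a hump at 0.3 into a notch at 0.6: the click. A second hump is at 0.9, its notch at 1.2. Let go between two humps, it settles in the notch between them; short of the first, it springs back to 0.
- rack: White tube rack, 130 x 80 x 95 mm with 15 purple-capped tubes, loose in the frame on the shaker's deck, origin at the centre of its underside 70 mm above the desk. Must stay there.
- bottle: White bottle with a grey cap, diameter 60, height 150 mm, standing beyond the shaker (beside it on its +x side). Origin at the centre of its underside. Bystander.
- timer: Small white bench timer, 70 x 55 x 25 mm, right in front of the shaker (beside it on its -x side). Origin at the centre of its underside. Bystander.
- rack_b: White tube rack with red caps, 152 x 80 x 95 mm, on the desk to the left of the shaker. Origin at the centre of its underside. Bystander.
- mouse: Black computer mouse, 105 x 60 x 32 mm, on the right. Origin at the centre of its underside. Bystander.
- beaker: White open plastic beaker, diameter 72, height 90 mm, on the left. Origin at the centre of its underside. Bystander.
- gauze_box: Cardboard box 120 x 80 x 60 mm, at the far left. Origin at the centre of its underside. Bystander.
- foot (a point): Centre of the underside of the round rubber foot (diameter 56 mm) under the arm, driven by the knob's screw: it goes down 1 mm per rad of clockwise turning (drag 0.12 N m), and the screw stops when it meets the caps, 165 mm above the desk. From the start that takes 1.2 to 2.4 rad, different each time; with the click 1.8 to 3 rad, so more than one grasp.

How it is judged:
By the outcome, as a careful person would: the job done as asked, in the order asked, and still so for the second after the job is handed in, with the robot touching nothing.
It also fails if it takes over 58 s, if anything falls off the work surface, if the arm or the gripper's body presses on something with over 40 N, if the wrist force passes 120 N, or if a joint passes its speed limit or range.

## Working session

There is one attempt and no reset: what is moved stays moved. The work goes in short steps, Python scripts to look and compute and a tool call to move; the robot and the scene stay as the last step left them, time stands still between calls to the robot, and variables do not carry over. Pictures are saved under pics/ and viewed, at most 10 in all, crops included, and the job is handed in when it is done.

Besides the shell and the picture viewer there is one more tool, called as name(argument=value, ...) on one line, values as JSON. servo_tool: Moves the arm, as the interface text tells. Its arguments: {"type":"object","properties":{"commands":{"type":"array"},"grip_force":{"type":"number"}},"required":["commands"]}

```bash
mkdir -p pics
cat > h.py <<'E'
import numpy as np, cv2
from station import arm
def P(*a): print(*[np.round(x,4).tolist() if not isinstance(x,str) else x for x in a])
def look(cam, names, save=None):
    f=arm.grab_frame(cam)
    if save: cv2.imwrite('pics/'+save,f['frame'][:,:,::-1])
    for n in names:
        r=arm.tip_of(n,f)
        print(cam,n,[(np.round(d['position'],4).tolist(),round(d['score'],2)) for d in r[:2]])
    return f
E
python3 - <<'E'
from h import *
s=arm.state(); P(s['time'],s['eef_pos'],s['tool_rot'])
for c in ('top','side'):
    look(c,['shaker','bar_pivot','bar_end','knob_grip','rack','foot'],c+'1.png')
E
```

```text
0.0 [0.2239, -0.6098, 0.2307] [-0.0006, 0.9846, 0.175, -0.0001]
top shaker []
top bar_pivot [([0.6374, 0.0182, 0.207], 0.87), ([0.4864, -0.0833, 0.2001], 0.3)]
top bar_end [([0.4857, -0.0829, 0.2016], 0.89), ([0.3542, 0.0749, 0.0028], 0.7)]
top knob_grip [([0.5359, -0.0531, 0.2549], 0.68)]
top rack [([0.5145, 0.0587, 0.0692], 0.85)]
top foot []
side shaker [([0.5469, 0.054, -0.0036], 0.82)]
side bar_pivot [([0.6355, 0.0175, 0.2007], 0.58)]
side bar_end [([0.4922, -0.0835, 0.2072], 0.64)]
side knob_grip [([0.5356, -0.0514, 0.2553], 0.67)]
side rack [([0.5184, 0.0539, 0.0718], 0.89), ([0.6047, 0.3864, 0.0014], 0.72)]
side foot [([0.5357, -0.0504, 0.1681], 0.61)]
```

View pics/top1.png

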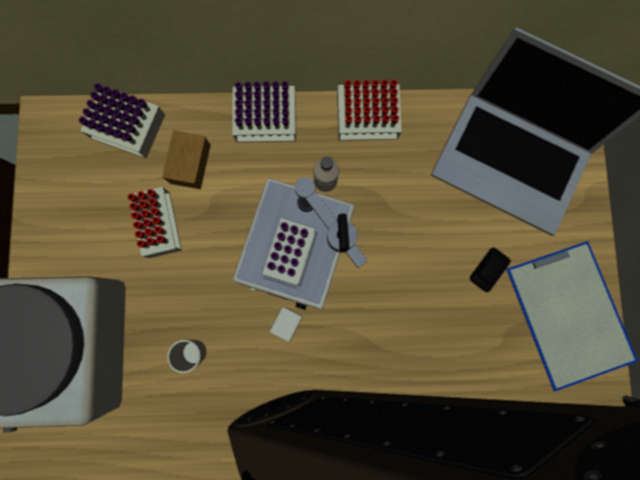

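View pics/side1.png

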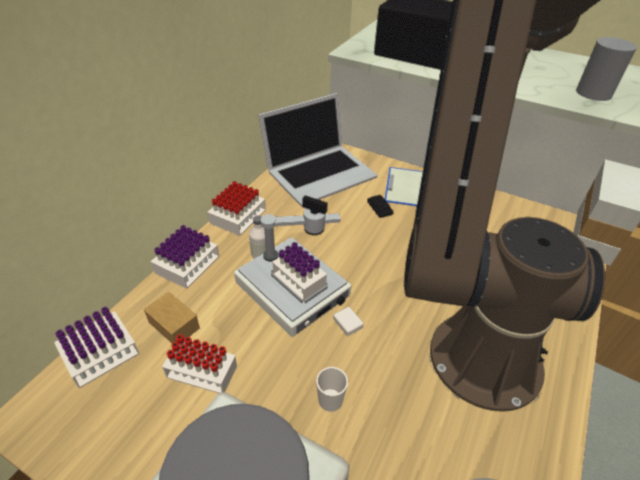

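The top view shows the post at (305,187), the knob at (343,232) and the bar end at (362,263). The rack is at (290,250). The shaker's yaw is about -18° and the arm is about 52° open. The side view agrees. I'll go outside the bar end with the gripper shut.

servo_tool(commands=[[[0,0,0,0.0275,-0.022,0,1],[0,0,0,0.0275,-0.022,0,1],[0,0,0,0.0275,-0.022,0,1],[0,0,0,0.0275,-0.022,0,1],[0,0,0,0.0275,-0.022,0,1],[0,0,0,0.0275,-0.022,0,1],[0,0,0,0.0275,-0.022,0,1],[0,0,0,0.0275,-0.022,0,1]]], grip_force=40)

```text
time: 1.37
eef_pos: [0.3705, -0.3677, 0.2315]
tool_rot: [0.0, 0.985, 0.175, 0.0]
ft_force: [1.6, -1.3, 0.9]
opening: -0.0001
grasp_force: 0.0
```

servo_tool(commands=[[[0,0,0,0.0275,-0.022,0,1],[0,0,0,0.0275,-0.022,0,1],[0,0,0,0.0275,-0.022,0,1],[0,0,0,0.0275,-0.022,0,1],[0,0,0,0.0275,-0.022,0,1],[0,0,0,0.0275,-0.022,0,1],[0,0,0,0.0275,-0.022,0,1],[0,0,0,0,0,0,1]]])

```text
time: 2.03
eef_pos: [0.5001, -0.1539, 0.2315]
tool_rot: [-0.0, 0.984, 0.176, 0.001]
ft_force: [-1.6, -0.3, -0.3]
opening: -0.0
grasp_force: 0.0
```

Run:
```python
from h import *
s=arm.state(); P(s['time'],s['eef_pos'],s['tool_rot'],s['joint_positions'])
look('wrist',['bar_pivot','bar_end','knob_grip'],'w1.png')
```

```text
2.0333 [0.5001, -0.1539, 0.2315] [-0.0003, 0.9843, 0.1765, 0.0008] [-0.3574, 0.3029, 1.8854, 0.0016, 0.9522, 0.8576]
wrist bar_pivot []
wrist bar_end [([0.4951, -0.0816, 0.2036], 0.9)]
wrist knob_grip [([0.5338, -0.0566, 0.2559], 0.95)]
```

servo_tool(commands=[[[0,0,-7,0,0,0,1],[0,0,-7,0,0,0,1],[0,0,0,0.013,-0.01,0.015,1],[0,0,0,0.0135,-0.009,0.0145,1],[0,0,0,0,0,0,1]]])

```text
time: 2.65
eef_pos: [0.5077, -0.1269, 0.1998]
tool_rot: [-0.001, 0.956, 0.293, -0.001]
ft_force: [-1.3, 0.7, -0.2]
opening: -0.0
grasp_force: 0.0
```

servo_tool(commands=[[[0,0,0,0,-0.009,0,1],[0,0,0,0,-0.009,0,1],[0,0,4,-0.001,-0.0128,0,1],[0,0,4,-0.001,-0.0128,0,1],[0,0,4,-0.001,-0.0128,0,1],[0,0,0,0,0,0,1]]])

```text
time: 3.15
eef_pos: [0.475, -0.0802, 0.2025]
tool_rot: [-0.0, 0.982, 0.19, -0.0]
ft_force: [-0.4, 0.3, 0.7]
opening: -0.0002
grasp_force: 0.0
```

Run:
```python
from h import *
s=arm.state(); w,x,y,z=s['tool_rot']; P(s['time'],s['eef_pos'],s['joint_positions'],s['ft_force'])
a=2*np.arctan2(y,x); print(np.degrees(a))
d=np.array(s['eef_pos'])[:2]-[.6365,.019]; P([d@[np.cos(a),np.sin(a)], d@[np.sin(a),-np.cos(a)]])
look('wrist',['bar_pivot','bar_end','knob_grip'],'w2.png')
look('top',['bar_pivot','bar_end','knob_grip'])
```

```text
3.15 [0.475, -0.0802, 0.2025] [-0.2303, 0.2831, 2.0039, 0.0002, 0.8549, 0.9575] [-0.4158, 0.3395, 0.7487]
21.939111688367483
[-0.1868, 0.0317]
wrist bar_pivot []
wrist bar_end [([0.4748, -0.0562, 0.2005], 0.72)]
wrist knob_grip []
top bar_pivot [([0.6364, 0.0161, 0.2026], 0.91)]
top bar_end []
top knob_grip [([0.3525, 0.0742, 0.0002], 0.53)]
```

View pics/w2.png

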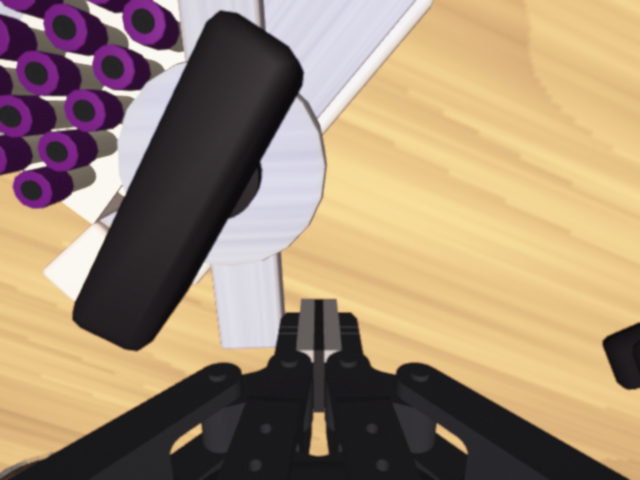

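The shut fingers (320,320) sit beside the bar end (250,340), parallel to the bar. I'll continue the arc.

servo_tool(commands=[[[0,0,4,-0.0002,-0.0128,0,1],[0,0,4,-0.0002,-0.0128,0,1],[0,0,4,-0.0002,-0.0128,0,1],[0,0,4,-0.0002,-0.0128,0,1],[0,0,4,-0.0002,-0.0128,0,1],[0,0,4,-0.0002,-0.0128,0,1],[0,0,3,-0.0002,-0.0096,0,1],[0,0,0,0,0,0,1]]])

```text
time: 4.22
eef_pos: [0.4596, 0.0038, 0.2017]
tool_rot: [-0.0, 0.999, -0.043, -0.0]
ft_force: [0.9, -0.5, -0.8]
opening: 0.0004
grasp_force: 0.0
```

```bash
cat >> h.py <<'E'
def rel():
    s=arm.state(); w,x,y,z=s['tool_rot']; P(s['time'],s['eef_pos'],s['joint_positions'],s['ft_force'],s['ft_torque'])
    a=2*np.arctan2(y,x); print(np.degrees(a))
    d=np.array(s['eef_pos'])[:2]-[.6365,.019]; P([d@[np.cos(a),np.sin(a)], d@[np.sin(a),-np.cos(a)]])
E
python3 - <<'E'
from h import *
rel()
look('wrist',['bar_pivot','bar_end','knob_grip'],'w3.png')
E
```

```text
4.2167 [0.4596, 0.0038, 0.2017] [-0.0579, 0.2542, 2.0499, 0.0003, 0.8378, 1.5987] [0.8521, -0.5112, -0.7622] [-0.0285, -0.0032, 0.0767]
-4.926430368475795
[-0.1749, 0.0304]
wrist bar_pivot []
wrist bar_end [([0.4604, 0.0279, 0.2032], 0.91)]
wrist knob_grip [([0.5117, 0.0238, 0.2537], 0.86)]
```

View pics/w3.png

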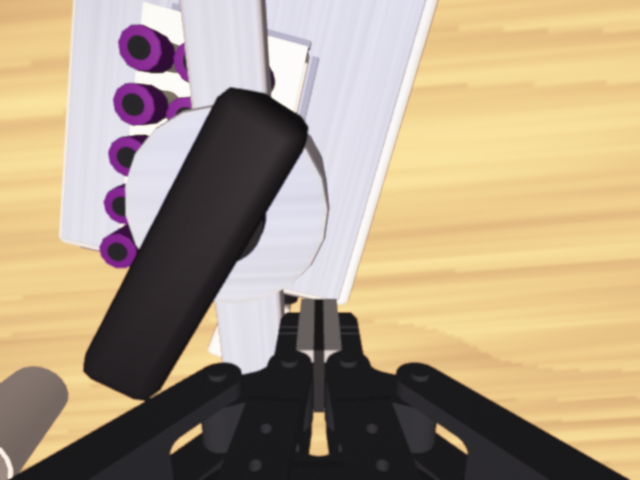

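servo_tool(commands=[[[0,0,2.5,-0.001,-0.008,0,1],[0,0,2.5,-0.001,-0.008,0,1],[0,0,2.5,-0.001,-0.008,0,1],[0,0,2,-0.001,-0.0063,0,1],[0,0,0,0,0,0,1]]])

```text
time: 4.83
eef_pos: [0.4602, 0.0334, 0.2018]
tool_rot: [-0.0, 0.992, -0.125, -0.0]
ft_force: [-0.5, -0.0, 0.1]
opening: 0.0004
grasp_force: 0.0
```

servo_tool(commands=[[[0,0,1,0,-0.003,0,1],[0,0,1,0,-0.003,0,1],[0,0,0,0,0,0,1]]])

```text
time: 5.08
eef_pos: [0.4618, 0.0391, 0.2018]
tool_rot: [-0.0, 0.99, -0.143, -0.0]
ft_force: [-1.7, -0.2, 0.4]
opening: -0.0001
grasp_force: 0.5
```

Run:
```python
from h import *
rel()
look('wrist',['bar_end','knob_grip'])
look('side',['bar_pivot','shaker'])
```

```text
5.0833 [0.4618, 0.0391, 0.2018] [0.019, 0.2592, 2.0423, 0.0, 0.8402, 1.876] [-1.7, -0.2037, 0.4406] [-0.1013, 0.1918, -0.0154]
-16.399995957794392
[-0.1732, 0.0301]
wrist bar_end [([0.4642, 0.0646, 0.2038], 0.67)]
wrist knob_grip [([0.517, 0.0482, 0.2576], 0.86)]
side bar_pivot [([0.634, 0.0178, 0.1996], 0.91), ([0.7097, -0.0295, 0.0015], 0.43)]
side shaker [([0.6035, 0.386, -0.002], 0.61), ([0.5467, 0.052, 0.0], 0.58)]
```

Continue slowly until the force shows the stop.

servo_tool(commands=[[[0,0,1,-0.001,-0.003,0,1],[0,0,1,-0.001,-0.003,0,1],[0,0,0,0,0,0,1]]])

```text
time: 5.63
eef_pos: [0.4617, 0.0459, 0.2019]
tool_rot: [-0.0, 0.987, -0.16, 0.0]
ft_force: [1.1, -1.8, 0.6]
opening: -0.0
grasp_force: 0.3
```

servo_tool(commands=[[[0,0,0,0,-0.003,0,1],[0,0,0,0,0,0,1]]])

```text
time: 5.8
eef_pos: [0.4625, 0.0487, 0.2018]
tool_rot: [-0.0, 0.987, -0.159, -0.0]
ft_force: [0.2, 0.2, 0.4]
opening: -0.0003
grasp_force: 0.4
```

servo_tool(commands=[[[0,0,0,0,-0.002,0,1],[0,0,0,0,0,0,1]]])

```text
time: 5.97
eef_pos: [0.463, 0.0505, 0.2017]
tool_rot: [-0.0, 0.987, -0.159, -0.0]
ft_force: [-1.0, -0.6, -0.2]
opening: -0.0001
grasp_force: 0.5
```

servo_tool(commands=[[[0,0,0,0,-0.003,0,1],[0,0,0,0,-0.002,0,1],[0,0,0,0,0,0,1]]])

```text
time: 6.22
eef_pos: [0.4639, 0.0538, 0.2016]
tool_rot: [0.001, 0.987, -0.159, -0.001]
ft_force: [-5.3, -18.1, 5.5]
opening: -0.0007
grasp_force: 9.6
```

Run:
```python
from h import *
rel()
look('wrist',['bar_end','knob_grip'],'w4.png')
```

```text
6.2167 [0.4639, 0.0538, 0.2016] [0.0525, 0.2652, 2.0338, -0.0032, 0.8446, 1.9444] [-5.2896, -18.1078, 5.4994] [-2.9185, 0.8111, 0.0145]
-18.277397566731953
[-0.1748, 0.0211]
wrist bar_end [([0.4673, 0.074, 0.2024], 0.6)]
wrist knob_grip [([0.517, 0.0578, 0.2582], 0.69)]
```

View pics/w4.png

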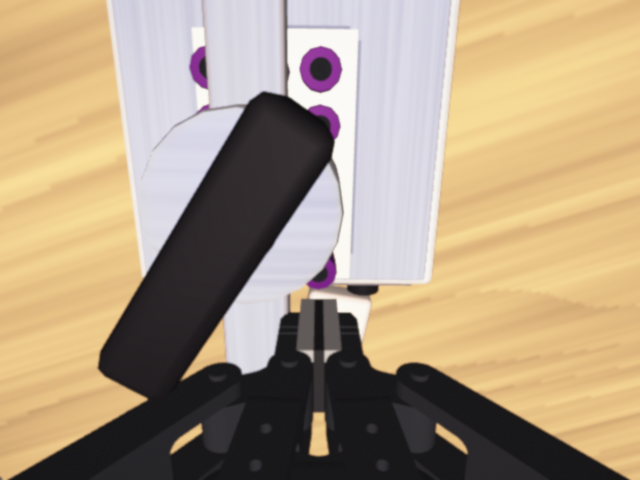

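The bar lies over the middle of the rack and the push rose to 18 N, so it's against the stop. The knob runs from (290,110) to (135,385). I'll back off, rise and measure the knob.

servo_tool(commands=[[[0,0,0,0,0.015,0,1],[0,0,0,0,0.025,0,1],[0,0,0,0,0.01,-0.035,-1],[0,0,0,0,0,-0.04,-1],[0,0,0,0,0,-0.03,-1],[0,0,0,0,0,0,-1]]])

```text
time: 6.87
eef_pos: [0.4518, 0.0073, 0.3124]
tool_rot: [-0.001, 0.987, -0.16, 0.004]
ft_force: [0.6, 0.1, 0.8]
opening: 0.0479
grasp_force: 0.0
```

```bash
cat >> h.py <<'E'
def knob(cam='wrist',save=None):
    f=look(cam,['bar_end','knob_grip','bar_pivot'],save)
    z=f['range_z']; v,u=np.nonzero(z>0); d=z[v,u]
    X=np.c_[(np.c_[u,v,np.ones(len(u))]@np.linalg.inv(f['K']).T)*d[:,None]]
    R=cv2.Rodrigues(np.array(f['rvec'],float))[0]; W=(X-np.ravel(f['tvec']))@R
    col=f['frame'][v,u].max(1)
    m=(abs(W[:,2]-.268)<.008)&(np.hypot(W[:,0]-.517,W[:,1]-.058)<.055)&(col<90)
    (c,sz,a)=cv2.minAreaRect(W[m,:2].astype(np.float32)*1000)
    B=cv2.boxPoints((c,sz,a)); e=max((B[1]-B[0],B[2]-B[1]),key=np.linalg.norm)
    print('knob',m.sum(),np.round(c,1),np.round(sz,1),'angle',np.degrees(np.arctan2(e[1],e[0])),np.median(W[m,2]))
E
python3 - <<'E'
from h import *
rel()
knob('wrist'); knob('top')
E
```

```text
6.8667 [0.4518, 0.0073, 0.3124] [-0.0511, 0.1069, 1.9249, 0.0003, 1.1013, 1.8403] [0.6253, 0.1116, 0.8231] [0.0193, -0.0434, 0.0319]
-18.38042136831192
[-0.1716, 0.0693]
wrist bar_end [([0.4676, 0.0766, 0.2053], 0.98)]
wrist knob_grip [([0.5194, 0.0565, 0.2565], 0.93)]
wrist bar_pivot []
knob 6069 [518.6  58. ] [18.2 69.2] angle -52.639652 0.2684909602423211
top bar_end []
top knob_grip []
top bar_pivot [([0.6379, 0.0171, 0.2073], 0.59)]
knob 0 [0. 0.] [0. 0.] angle 0.0 nan
  return _methods._mean(a, axis=axis, dtype=dtype,
  ret = ret.dtype.type(ret / rcount)
```

servo_tool(commands=[[[0,0,-7,0,0,0,-1],[0,0,-7,0,0,0,-1],[0,0,-7,0,0,0,-1],[0,0,-7,0,0,0,-1],[0,0,-7,0,0,0,-1],[0,0,-7,0,0,0,-1],[0,0,-7,0,0,0,-1],[0,0,-7,0,0,0,-1]]])

```text
time: 7.93
eef_pos: [0.4487, 0.0076, 0.3062]
tool_rot: [-0.0, 0.945, 0.326, -0.001]
ft_force: [-0.4, 0.6, -0.1]
opening: 0.0857
grasp_force: 0.0
```

servo_tool(commands=[[[0,0,-7,0,0,0,-1],[0,0,-7,0,0,0,-1],[0,0,-7,0,0,0,-1],[0,0,-7,0,0,0,-1],[0,0,-7,0,0,0,-1],[0,0,-7,0,0,0,-1],[0,0,-7,0,0,0,-1],[0,0,-7,0,0,0,-1]]])

```text
time: 8.6
eef_pos: [0.4487, 0.0075, 0.3062]
tool_rot: [-0.0, 0.682, 0.731, -0.0]
ft_force: [-0.2, -0.2, 0.6]
opening: 0.0854
grasp_force: 0.0
```

servo_tool(commands=[[[0,0,-7,0,0,0,-1],[0,0,-7,0,0,0,-1],[0,0,-7,0,0,0,-1],[0,0,-7,0,0,0,-1],[0,0,-5.8,0,0,0,-1],[0,0,0,0,0.035,0,-1],[0,0,0,0,0.035,0,-1],[0,0,0,0,0.0138,0,-1]]])

```text
time: 9.27
eef_pos: [0.5181, 0.0604, 0.3063]
tool_rot: [0.0, 0.443, 0.897, 0.0]
ft_force: [-0.8, 0.4, -1.2]
opening: 0.0855
grasp_force: 0.0
```

servo_tool(commands=[[[0,0,0,0,0,0,-1],[0,0,0,0,0,0,-1]]])

```text
time: 9.43
eef_pos: [0.5153, 0.0588, 0.3058]
tool_rot: [-0.001, 0.442, 0.897, -0.001]
ft_force: [-1.1, -1.2, 0.7]
opening: 0.0854
grasp_force: 0.0
```

Run:
```python
from h import *
rel()
knob('wrist','w5.png')
```

```text
9.4333 [0.5153, 0.0588, 0.3058] [0.0553, 0.2225, 1.797, -0.0001, 1.1241, -0.5996] [-1.0978, -1.1512, 0.6686] [-0.0067, -0.0046, 0.0205]
127.52699224080001
[0.1054, -0.0719]
wrist bar_end [([0.4682, 0.076, 0.2039], 0.8), ([0.6381, 0.0204, 0.2028], 0.47)]
wrist knob_grip [([0.5178, 0.0556, 0.2572], 0.61)]
wrist bar_pivot [([0.6368, 0.0229, 0.2021], 0.8), ([0.3553, 0.0751, 0.0017], 0.21)]
knob 5046 [518.   59.5] [17.8 69. ] angle -52.919197 0.26861294329754276
```

View pics/w5.png

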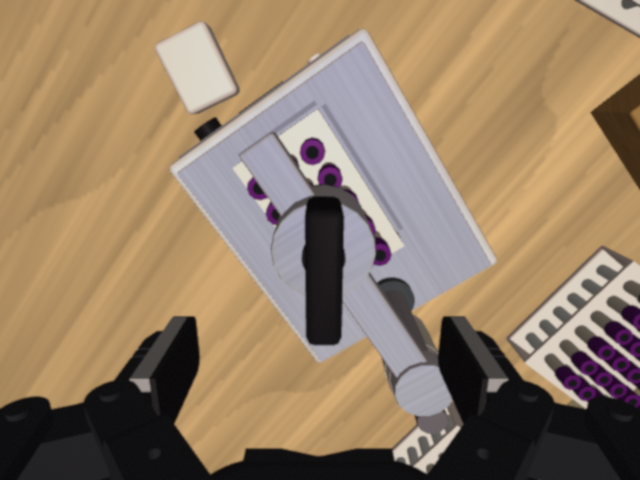

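The knob is vertical at (323,270), mid-gripper, with the pads either side. I'll descend and pinch.

servo_tool(commands=[[[0,0,0,-0.0015,0.0028,0.02,-1],[0,0,0,0,0,0.02,-1],[0,0,0,0,0,0.02,-1],[0,0,0,0,0,0.009,-1],[0,0,0,0,0,0,-1],[0,0,0,0,0,0,1],[0,0,0,0,0,0,1],[0,0,0,0,0,0,1]]], grip_force=70)

```text
time: 10.3
eef_pos: [0.5192, 0.0589, 0.239]
tool_rot: [0.001, 0.443, 0.897, 0.0]
ft_force: [-0.7, 0.1, -0.3]
opening: 0.0517
grasp_force: 0.0
```

servo_tool(commands=[[[0,0,0,0,0,0,1],[0,0,0,0,0,0,1],[0,0,0,0,0,0,1],[0,0,0,0,0,0,1],[0,0,0,0,0,0,1]]])

```text
time: 10.72
eef_pos: [0.5186, 0.0588, 0.2384]
tool_rot: [0.0, 0.443, 0.897, -0.0]
ft_force: [-3.7, -2.3, 9.1]
opening: 0.0171
grasp_force: 68.5
```

Run:
```python
from h import *
rel(); P(arm.state()['opening'])
```

```text
10.7167 [0.5186, 0.0588, 0.2384] [0.055, 0.2936, 1.8795, -0.0004, 0.9682, -0.5987] [-3.6871, -2.2632, 9.1108] [-0.3562, 0.5733, -0.013]
127.46513016600225
[0.1033, -0.0694]
0.0171
```

servo_tool(commands=[[[0,0,5,0,0,0,1],[0,0,5,0,0,0,1],[0,0,5,0,0,0,1],[0,0,5,0,0,0,1],[0,0,5,0,0,0,1],[0,0,5,0,0,0,1]]])

```text
time: 11.22
eef_pos: [0.518, 0.0585, 0.2384]
tool_rot: [-0.0, 0.661, 0.75, -0.001]
ft_force: [-8.3, -5.8, 13.4]
opening: 0.017
grasp_force: 68.8
```

Run:
```python
from h import *
rel(); P(arm.state()['opening'])
```

```text
11.2167 [0.518, 0.0585, 0.2384] [0.0549, 0.2933, 1.8799, -0.0009, 0.9692, -0.0708] [-8.2588, -5.833, 13.4019] [-0.8026, 1.3591, 0.1974]
97.23051398984556
[0.0541, -0.1126]
0.017
```

servo_tool(commands=[[[0,0,5,0,0,0,1],[0,0,5,0,0,0,1],[0,0,5,0,0,0,1],[0,0,5,0,0,0,1],[0,0,5,0,0,0,1],[0,0,5,0,0,0,1],[0,0,5,0,0,0,1],[0,0,0,0,0,0,1]]])

```text
time: 11.88
eef_pos: [0.5172, 0.0586, 0.2383]
tool_rot: [-0.0, 0.857, 0.516, -0.001]
ft_force: [-11.8, -4.2, 15.4]
opening: 0.0171
grasp_force: 69.4
```

Run:
```python
from h import *
rel(); P(arm.state()['opening'])
```

```text
11.8833 [0.5172, 0.0586, 0.2383] [0.055, 0.2931, 1.8805, -0.0007, 0.9703, 0.5419] [-11.8, -4.2014, 15.4198] [-0.7134, 2.0367, 0.1733]
62.12361435112061
[-0.0208, -0.124]
0.0171
```

servo_tool(commands=[[[0,0,3,-0.0005,-0.0009,0,1],[0,0,3,0,0,0,1],[0,0,3,0,0,0,1],[0,0,0,0,0,0,1]]])

```text
time: 12.22
eef_pos: [0.5169, 0.0587, 0.2384]
tool_rot: [0.0, 0.894, 0.448, -0.001]
ft_force: [-6.9, -3.5, 12.4]
opening: 0.0171
grasp_force: 68.9
```

```bash
cat >> h.py <<'E'
def tq():
    for i in range(1):
        s=arm.state(); w,x,y,z=s['tool_rot']
        a=np.degrees(2*np.arctan2(y,x))
        P('turned',127.47-a,'tz',s['ft_torque'][2],'j6',s['joint_positions'][5],'tau6',s['joint_efforts'][5],'F',s['ft_force'],'t',s['time'])
E
python3 -c "from h import *;tq()"
```

```text
turned 74.2077 tz 0.1233 j6 0.6966 tau6 1.9553 F [-6.8839, -3.5428, 12.3928] t 12.2167
```

servo_tool(commands=[[[0,0,3,0,0,0,1],[0,0,3,0,0,0,1],[0,0,2,0,0,0,1],[0,0,0,0,0,0,1]]])

```text
time: 12.55
eef_pos: [0.5168, 0.0588, 0.2384]
tool_rot: [-0.0, 0.923, 0.385, -0.001]
ft_force: [-8.6, -2.4, 13.7]
opening: 0.0169
grasp_force: 69.0
```

```bash
python3 -c "from h import *;tq()"
```

```text
turned 82.1466 tz 0.1699 j6 0.8351 tau6 1.4964 F [-8.5813, -2.3725, 13.7462] t 12.55
```

servo_tool(commands=[[[0,0,3,0,0,0,1],[0,0,3,0,0,0,1],[0,0,2,0,0,0,1],[0,0,0,0,0,0,1]]])

```text
time: 12.88
eef_pos: [0.5166, 0.0589, 0.2384]
tool_rot: [-0.0, 0.947, 0.32, -0.001]
ft_force: [-9.2, -1.4, 14.5]
opening: 0.0167
grasp_force: 69.1
```

```bash
python3 -c "from h import *;tq()"
```

```text
turned 90.1494 tz 0.1209 j6 0.9747 tau6 1.4969 F [-9.1985, -1.3564, 14.5131] t 12.8833
```

servo_tool(commands=[[[0,0,3,0,0,0,1],[0,0,3,0,0,0,1],[0,0,2,0,0,0,1],[0,0,0,0,0,0,1]]])

```text
time: 13.22
eef_pos: [0.5166, 0.059, 0.2384]
tool_rot: [-0.0, 0.967, 0.253, -0.001]
ft_force: [-10.1, 0.8, 14.1]
opening: 0.0169
grasp_force: 69.2
```

```bash
python3 -c "from h import *;tq()"
```

```text
turned 98.1525 tz 0.1251 j6 1.1144 tau6 1.4971 F [-10.1273, 0.8271, 14.1261] t 13.2167
```

servo_tool(commands=[[[0,0,3,0,-0.0018,0,1],[0,0,3,0,0,0,1],[0,0,2,0,0,0,1],[0,0,0,0,0,0,1]]])

```text
time: 13.55
eef_pos: [0.5163, 0.0595, 0.2384]
tool_rot: [0.001, 0.983, 0.185, -0.0]
ft_force: [-4.8, -10.1, 11.0]
opening: 0.0169
grasp_force: 69.3
```

```bash
python3 -c "from h import *;tq()"
```

```text
turned 106.1275 tz 0.0689 j6 1.2571 tau6 1.4801 F [-4.826, -10.0889, 11.0208] t 13.55
```

servo_tool(commands=[[[0,0,3,0,0,0,1],[0,0,3,0,0,0,1],[0,0,2,0,0,0,1],[0,0,0,0,0,0,1]]])

```text
time: 13.88
eef_pos: [0.5163, 0.0596, 0.2384]
tool_rot: [0.001, 0.993, 0.116, -0.0]
ft_force: [-5.2, -8.8, 11.8]
opening: 0.0169
grasp_force: 69.3
```

```bash
python3 -c "from h import *;tq()"
```

```text
turned 114.1384 tz 0.1115 j6 1.3967 tau6 1.4789 F [-5.2418, -8.8279, 11.7648] t 13.8833
```

servo_tool(commands=[[[0,0,2,0,0,0,1],[0,0,2,0,0,0,1],[0,0,2,0,0,0,1],[0,0,0,0,0,0,1]]])

```text
time: 14.22
eef_pos: [0.5162, 0.0597, 0.2384]
tool_rot: [0.001, 0.998, 0.064, -0.0]
ft_force: [-6.7, -8.1, 12.3]
opening: 0.0168
grasp_force: 69.4
```

```bash
python3 -c "from h import *;tq()"
```

```text
turned 120.1201 tz 0.1914 j6 1.5012 tau6 1.477 F [-6.665, -8.1026, 12.2867] t 14.2167
```

servo_tool(commands=[[[0,0,2,0,0,0,1],[0,0,2,0,0,0,1],[0,0,2,0,0,0,1],[0,0,0,0,0,0,1]]])

```text
time: 14.55
eef_pos: [0.5162, 0.0599, 0.2384]
tool_rot: [0.001, 1.0, 0.012, -0.0]
ft_force: [-6.5, -6.7, 12.7]
opening: 0.0173
grasp_force: 69.4
```

```bash
python3 -c "from h import *;tq()"
```

```text
turned 126.1199 tz 0.3487 j6 1.6059 tau6 1.5533 F [-6.4884, -6.7214, 12.698] t 14.55
```

servo_tool(commands=[[[0,0,2,0,0,0,1],[0,0,2,0,0,0,1],[0,0,2,0,0,0,1],[0,0,0,0,0,0,1]]])

```text
time: 14.88
eef_pos: [0.5162, 0.06, 0.2384]
tool_rot: [0.0, 0.999, -0.041, -0.0]
ft_force: [-6.2, -5.0, 12.6]
opening: 0.0168
grasp_force: 69.4
```

```bash
python3 -c "from h import *;tq()"
```

```text
turned 132.1381 tz 0.1073 j6 1.7108 tau6 1.2292 F [-6.204, -5.0294, 12.6296] t 14.8833
```

servo_tool(commands=[[[0,0,2,0,0,0,1],[0,0,2,0,0,0,1],[0,0,2,0,0,0,1],[0,0,0,0,0,0,1]]])

```text
time: 15.22
eef_pos: [0.5162, 0.0601, 0.2384]
tool_rot: [0.0, 0.996, -0.093, -0.0]
ft_force: [-6.5, -4.4, 11.8]
opening: 0.0174
grasp_force: 69.4
```

```bash
python3 -c "from h import *;tq()"
```

```text
turned 138.1486 tz -0.1409 j6 1.8156 tau6 1.1036 F [-6.4632, -4.4426, 11.848] t 15.2167
```

servo_tool(commands=[[[0,0,2,0,0,0,1],[0,0,2,0,0,0,1],[0,0,2,0,0,0,1],[0,0,0,0,0,0,1]]])

```text
time: 15.55
eef_pos: [0.5162, 0.0602, 0.2384]
tool_rot: [0.0, 0.989, -0.145, -0.0]
ft_force: [-6.2, -2.0, 11.5]
opening: 0.0172
grasp_force: 69.4
```

```bash
python3 -c "from h import *;tq()"
```

```text
turned 144.1395 tz 0.0806 j6 1.9202 tau6 1.3154 F [-6.1988, -2.0271, 11.5396] t 15.55
```

servo_tool(commands=[[[0,0,2,0,0,0,1],[0,0,2,0,0,0,1],[0,0,0,0,0,0,1]]])

```text
time: 15.8
eef_pos: [0.5162, 0.0603, 0.2384]
tool_rot: [0.0, 0.984, -0.179, -0.0]
ft_force: [-6.5, -2.3, 10.6]
opening: 0.0172
grasp_force: 69.4
```

```bash
python3 -c "from h import *;tq()"
```

```text
turned 148.1381 tz 0.1022 j6 1.99 tau6 1.298 F [-6.4519, -2.3116, 10.5637] t 15.8
```

servo_tool(commands=[[[0,0,1.5,0,0,0,1],[0,0,1.5,0,0,0,1],[0,0,0,0,0,0,1],[0,0,0,0,0,0,1]]])

```text
time: 16.13
eef_pos: [0.5163, 0.0604, 0.2384]
tool_rot: [0.0, 0.979, -0.204, -0.0]
ft_force: [-6.5, -1.9, 11.3]
opening: 0.0172
grasp_force: 69.4
```

```bash
python3 -c "from h import *;tq()"
```

```text
turned 151.0102 tz 0.0436 j6 2.0401 tau6 0.3151 F [-6.4879, -1.8559, 11.2994] t 16.1333
```

The torque profile shows one hump crossed: a peak at 126°, negative at 138°, then back near the drag level at 144–151°. That puts the knob at about the first notch, so I'll release and rise.

servo_tool(commands=[[[0,0,0,0,0,0,-1],[0,0,0,0,0,0,-1],[0,0,0,0,0,0,-1],[0,0,0,0,0,0,-1],[0,0,0,0,0,0,-1],[0,0,0,0,0,0,-1],[0,0,0,0,0,-0.03,-1],[0,0,0,0,0,-0.04,-1]]])

```text
time: 16.8
eef_pos: [0.5148, 0.0604, 0.3059]
tool_rot: [0.001, 0.979, -0.204, -0.003]
ft_force: [1.5, -0.7, 0.2]
opening: 0.0852
grasp_force: 0.0
```

servo_tool(commands=[[[0,0,0,0,0,-0.04,-1],[0,0,0,0,0,-0.02,-1],[0,0,0,0,0,0,-1],[0,0,0,0,0,0,-1]]])

```text
time: 17.13
eef_pos: [0.5172, 0.0605, 0.3689]
tool_rot: [-0.0, 0.979, -0.204, 0.001]
ft_force: [0.6, -0.4, -0.3]
opening: 0.0853
grasp_force: 0.0
```

Run:
```python
from h import *
tq()
knob('wrist','w6.png')
```

```text
turned 151.0135 tz -0.0411 j6 2.04 tau6 0.0 F [0.6412, -0.3671, -0.3265] t 17.1333
wrist bar_end [([0.4667, 0.075, 0.202], 0.8)]
wrist knob_grip [([0.5162, 0.0579, 0.2596], 0.98)]
wrist bar_pivot [([0.6361, 0.0214, 0.2018], 0.98)]
knob 2997 [519.3  58.5] [17.5 68.9] angle -21.906956 0.26854208304624316
```

View pics/w6.png

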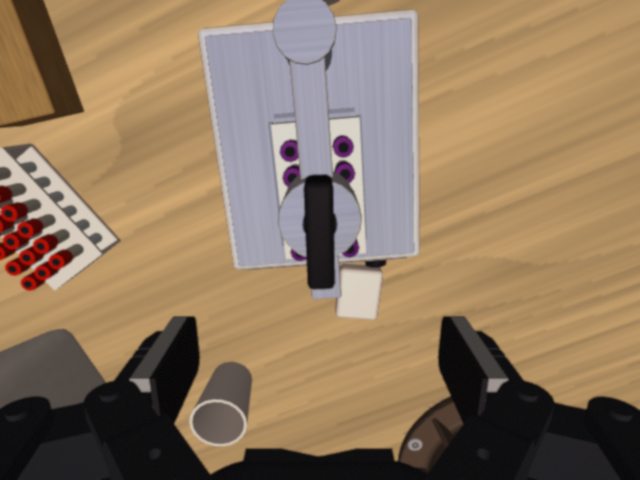

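The knob stayed at its turned angle after release (149° turned, where springing back would leave about 117°). The bar (320,180) lies over the middle of the rack, and the rack and bystanders look undisturbed.

```bash
python3 -c "from station import arm;print(arm.job_done())"
```

```text
the job is handed in; nothing more can be done
None
```

I swung the hold-down arm to its stop, turned the knob clockwise through what the wrist torque showed as one click, let go, and handed the job in at about 17 s; the last picture showed the rack and the items around it undisturbed.

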